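Zero the balance and weigh the demoulded axe cast

TASK

With the balance's pan empty, press its recessed zero button fully down with the stylus (not with the fingers), and put the stylus back upright in its wooden stand. Then lift the plaster cast of the flared axe straight out of its open mould and lay it gently, same face up, in the middle of the balance pan, without dropping it. Leave the straight bar cast in its own mould and the small clay jar where it stands.

Things in the scene. Friction and masses are not known exactly. Their poses are not given: they have to be found in the camera images.
- axe: Off-white plaster cast of a flat axe, 118 long, 24 thick (mm), 0.11 kg, lying flat in its mould. Origin: on its underside, centre line, near mid-length. x lengthwise: straight shaft 34 wide from x = -56 to +16, then sides flaring to a blade 58 wide at x = +52, curved edge ending at x = +62. z up.
- axe_mould: Fixed grey open mould block 150 (x) x 130 (y) x 38 high (mm), origin centre of underside. Axe cavity with floor at z = 18, 2 mm clear of the cast, whose origin and axes match the block's; cast top 4 above the rim. Two finger pockets beside the shaft, open to the cavity, equally deep, x -32 to +13, y out to 52 each side: grip the shaft across y at about x = -9. The two moulds swap places.
- bar: Plaster cast of a plain straight bar, 114 x 34 x 24 mm, in the other mould; leave it there. Origin on its underside, 2 mm from mid-length; x along its length.
- balance: Fixed electronic laboratory balance, 260 (x) x 190 (y) mm, white housing with its top 55 mm above the table, round steel pan towards its back (+x), control panel with display and the zero button along its front (-x). Origin centre of underside, z up.
- pan (a point): Centre of the top face of the round steel pan, 160 mm across, 70 mm above the table, 15 mm above the housing.
- button_mouth (a point): Centre of the mouth of the round hole (18 mm across) in the balance's front panel, level with the housing top at 55 mm height. At rest the button's top lies 12 mm below this point. Hole axis vertical.
- zero_button (a joint): Spring zero button at the bottom of that hole, 16 mm across: 0 = up, 0.004 m = fully down (about 4.2 N, starting from 1.4 N); counts as pressed above 0.003.
- stylus: Stylus standing upright in its stand, 106 mm long, 0.05 kg. Origin at the tip (lower end), z up along its length: tip 8 mm across to z = 12 mm, steel shank 10 mm across to z = 45, round collar 30 mm across from z = 45 to 51, black square handle 14 x 14 mm (sides along x and y) from z = 51 to 106 mm.
- stand: Fixed wooden stand block for the stylus, 64 x 64 x 50 mm high, origin centre of underside, z up. A vertical 18 mm hole goes right through its centre; the stylus' collar rests on its top face, so the tip then sits 5 mm above the table.
- jar: Small terracotta jar, 70 mm across, 108 mm high, 0.35 kg, upright; origin centre of underside. Not to be disturbed. It and the stand swap places.
Mind the look-alikes: they are no part of the job. What is shaped like the stand but red is not meant.

How it is judged:
On the way, in this order (a step that is already met when the one before it is completed fails the run):
1. the zero button is pressed (below 3 mm of its 4 mm) by the stylus in the hole, while the axe cast is still in its mould (value of joint zero_button above 0.003 m and contact force between stylus and balance above 1 N and horizontal distance between stylus and button_mouth below 0.009 m and z of stylus in the frame of button_mouth below -0.01 m and z of axe in the frame of axe_mould below 0.024 m), for 0.05 s.
2. the stylus is back upright in its stand, let go, while the axe cast is still in its mould (horizontal distance between stylus and stand below 0.007 m and height (world z) of stylus below 0.009 m and angle between stylus's own z axis and vertical below 0.12 rad and contact force between the fingers and stylus below 0.1 N and z of axe in the frame of axe_mould below 0.024 m), for 0.1 s.
3. the axe cast is held in the fingers, lifted clear of its mould (z of axe in the frame of axe_mould above 0.042 m and contact force between the fingers and axe above 1 N and contact force between axe and axe_mould below 0.1 N), for 0.1 s.
At the end, for the whole second after the job is handed in: Axe cast flat (0.08 rad), same face up, at rest, released on the pan, origin within 25 mm of its centre; stylus upright (0.12 rad) in its stand, tip below 9 mm, within 7 mm of the hole axis; button up; bar cast moved under 10 mm; jar upright (0.2 rad), moved under 30 mm (horizontal distance between axe and pan below 0.025 m and z of axe in the frame of pan between -0.004 and 0.004 m and angle between axe's own z axis and vertical below 0.08 rad and linear speed of axe below 0.02 m/s and contact force between the fingers and axe below 0.1 N and horizontal distance between stylus and stand below 0.007 m and height (world z) of stylus below 0.009 m and angle between stylus's own z axis and vertical below 0.12 rad and value of joint zero_button below 0.001 m and distance of bar from where it was at the start of the episode below 0.01 m and distance of jar from where it was at the start of the episode below 0.03 m and angle between jar's own z axis and vertical below 0.2 rad); the robot touches nothing.
It fails at once if the axe cast is dropped: it falls, out of the fingers, faster than 0.4 m/s (a fall of about 8 mm) (linear speed of axe above 0.4 m/s and contact force between the fingers and axe below 0.05 N).
It fails at once if the axe cast is banged or pressed onto the balance with more than 90 N (contact force between axe and balance above 90 N).
It fails at once if the zero button is pressed with something other than the stylus (value of joint zero_button above 0.002 m and horizontal distance between stylus and button_mouth above 0.02 m).
It fails at once if the bar cast is moved 10 mm or more (distance of bar from where it was at the start of the episode above 0.01 m).
It fails at once if the jar is knocked over (angle between jar's own z axis and vertical above 0.5 rad).
It also fails if it takes over 58 s, if anything falls off the work surface, if the arm or the gripper's body presses on something with over 40 N, if the wrist force passes 120 N, or if a joint passes its speed limit or range.

ROBOT

A 6-joint arm with a two-finger parallel gripper is mounted at the origin on the work surface. World frame = base frame: x ahead of the robot, y to its left, z up, the work surface at z = 0. Lengths are in m, angles in rad, forces in N, time in s.
With the tool pointing down it reaches from about 0.275 to 1 m from the base axis. Payload 8.4 kg.
Tool frame: the origin (TCP) lies midway between the tips of the shut fingers; the grasp point (between the pads) lies 19 mm behind it; z points along the fingers, y is the line along which they close (so a half turn about z gives the same grasp; the last joint's range is limited). The gripper opens to 85 mm and grips with 20 to 120 N. Pads are 22 mm wide; open, the fingers measure 114 mm over their backs; the gripper's body (76 mm by 85 mm) begins 54 mm behind the grasp point. The pads swing forward as they close: fully open they stand 13 mm farther back than shut.
Start: joints at [1.105, 0.353, 1.633, -0, 1.155, -0.002], TCP at [0.28, 0.559, 0.231] pointing down, gripper open.
Joint ranges: [-2.63, 2.63], [-0.92, 2.1], [0.06, 2.66], [-1.3, 4.44], [0, 2.69], [-3.02, 3.02]. Speed limits (rad/s): [2.22, 2.22, 2.79, 3.14, 3.14, 3.14].

INTERFACE

Orientations are given as a rotation vector (axis times angle).
In Python, from workcell import get_obs, read_camera, job_done gives the robot as it stands.
- The arm moves only by the tool jog_arm, never from a script. Its argument "steps" is one flat list of numbers, 5 for each row, row after row: the gripper command: -1 is shut, 1 is fully open, values between are in proportion, then the shift along the tool's x, y, z normalised to -1 to 1, where 1 is 2 cm, then the turn about the tool's z normalised to -1 to 1, where 1 is 6 degrees. A call has 1 to 20 rows; each row shifts and turns the commanded pose from where the row before left it, along the tool's axes as they then stand; what a row does not reach is not made up. A row lasts 1/12 s, in which the tool goes at most 41.7 mm and 7.16 degrees, less where a joint would pass 70% of its speed; a pose out of reach is approached as far as the arm can. A call with a number of a shift or a turn outside -1 to 1 is refused whole. A call with a gripper value outside its range is refused whole. The fingers move at their own pace and stop on an object; "force" is the grip in N (left out, the last holds). Time passes only in rows, so rows that do not move let the fingers close. It gives the time, the measured TCP pose, the force, the opening and the grip force at its end, in the units of the state.
- get_obs(): the state, without advancing time (a new reading comes with each control period).
- read_camera(name): name is "scene" or "top"; returns a dict with "color" (420x560x3 uint8, blue, green, red), "fx", "fy", "cx", "cy" (pixels), "world_to_cam" (4x4, takes a point from world to camera coordinates). Camera axes: x right, y down, z forward; pixel columns grow to the right and rows downward; lengths in m; the calibration is good to about 2 mm. A picture is of the moment at which its call begins. There is no depth.
- job_done(): hands the job in; it is judged then, once.
The state is a dict: "t": time; "joint_pos": joint angles; "joint_vel": joint speeds; "joint_efforts": joint torques, N m; "eef_pos": TCP position; "tool_rot": TCP orientation; "contact_force": force on the tool from outside, world axes, zero at the start; "ft_torque": the same for the moment, N m; "opening": finger opening in m; "grip_force": force on a finger pad.
Only numpy, scipy, OpenCV 4.12 (cv2) and the standard library are available. Lean on these libraries where they do the work, as an engineer would, in place of code of your own. Each camera call takes 0.05 s, during which the arm holds its last target. There are 200 camera calls.

## Working session

There is one attempt and no reset: what is moved stays moved. The work goes in short steps, Python scripts to look and compute and a tool call to move; the robot and the scene stay as the last step left them, time stands still between calls to the robot, and variables do not carry over. Pictures are saved under pics/ and viewed, at most 10 in all, crops included, and the job is handed in when it is done.

Besides the shell and the picture viewer there is one more tool, called after ">>>" as name(argument=value, ...) on one line, values as JSON. jog_arm: Moves the arm, as the interface text tells. Scaled input: -1 to 1 covers 2 cm each way for a shift and 6 degrees each way for a turn. Its arguments: {"type":"object","properties":{"steps":{"type":"array"},"force":{"type":"number"}},"required":["steps"]}

```bash
mkdir -p pics; ls; cat > h.py <<'E'
import cv2,numpy as np
from workcell import get_obs,read_camera,job_done
def shot(n,f=None):
    c=read_camera(n)
    if f: cv2.imwrite('pics/'+f,c['color'])
    return c
def ray(c,u,v,z):
    M=np.linalg.inv(c['world_to_cam']);d=M[:3,:3]@np.array([(u-c['cx'])/c['fx'],(v-c['cy'])/c['fy'],1]);o=M[:3,3]
    return o+d*(z-o[2])/d[2]
def proj(c,p):
    q=c['world_to_cam']@np.r_[p,1];return np.array([c['fx']*q[0]/q[2]+c['cx'],c['fy']*q[1]/q[2]+c['cy']])
E
python3 - <<'E'
from h import *
for n in('top','scene'):
    c=shot(n,n+'0.png');print(n,np.linalg.inv(c['world_to_cam']).round(3),c['fx'])
o=get_obs();print({k:np.round(v,3) for k,v in o.items()})
E
```

```text
pics
top [[-0.009 -0.991  0.133  0.379]
 [-1.     0.01   0.011  0.084]
 [-0.012 -0.133 -0.991  1.395]
 [ 0.     0.     0.     1.   ]] 479.1163788972626
scene [[-0.757  0.487 -0.436  1.016]
 [ 0.653  0.546 -0.524  0.581]
 [-0.017 -0.681 -0.732  0.794]
 [ 0.     0.     0.     1.   ]] 425.06342486812105
{'t': np.float64(0.1), 'joint_pos': array([ 1.105,  0.354,  1.634, -0.   ,  1.155, -0.002]), 'joint_vel': array([-0.   , -0.002, -0.001, -0.003, -0.002,  0.001]), 'joint_efforts': array([-1.0000e-03, -6.0636e+01, -3.4282e+01, -0.0000e+00,  4.0000e-03,
        0.0000e+00]), 'eef_pos': array([0.279, 0.559, 0.231]), 'tool_rot': array([-7.220e-01, -3.057e+00,  2.000e-03]), 'contact_force': array([-0.67, -0.34, -0.9 ]), 'ft_torque': array([-0.041,  0.029,  0.007]), 'grip_force': np.float64(0.0), 'opening': np.float64(0.085)}
```

View pics/top0.png

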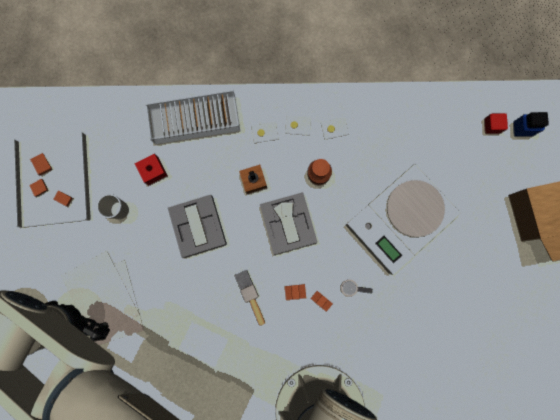

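View pics/scene0.png

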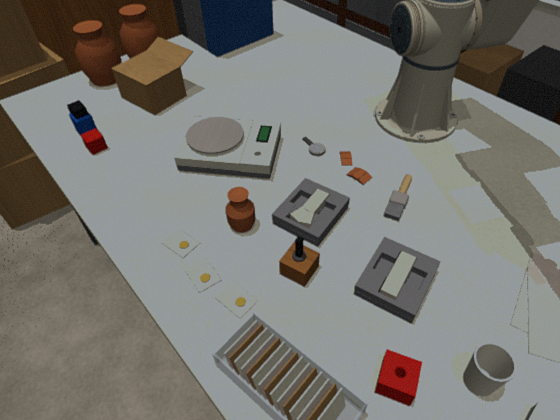

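Top view: stylus stand (253,179), jar (319,172), axe mould (289,223), bar mould (197,226), balance (405,215) with pan (416,208) and button near (368,226). The red block at (151,169) is the decoy. Next I'll zoom in.

```bash
python3 - <<'E'
from h import *
im=cv2.imread('pics/top0.png');s=cv2.imread('pics/scene0.png')
a=cv2.resize(im[155:280,230:465],None,fx=3.4,fy=3.4,interpolation=cv2.INTER_CUBIC)
cv2.imwrite('pics/cropt.png',a)
b=cv2.resize(s[110:290,170:370],None,fx=3.3,fy=3.3,interpolation=cv2.INTER_CUBIC)
cv2.imwrite('pics/crops.png',b)
E
```

```text
(no output)
```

View pics/cropt.png

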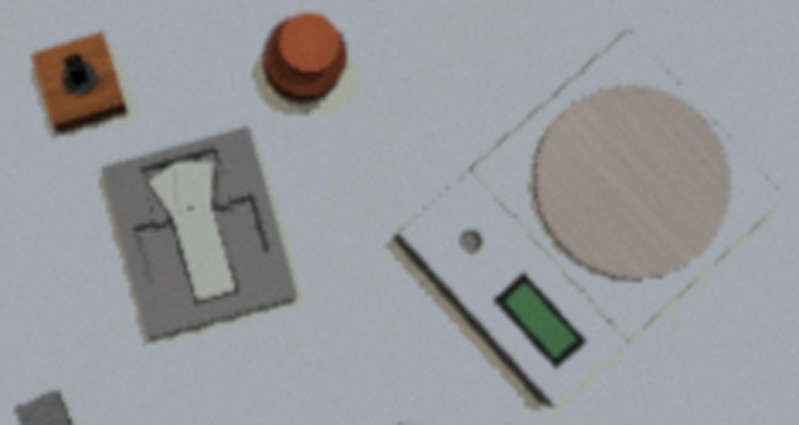

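View pics/crops.png

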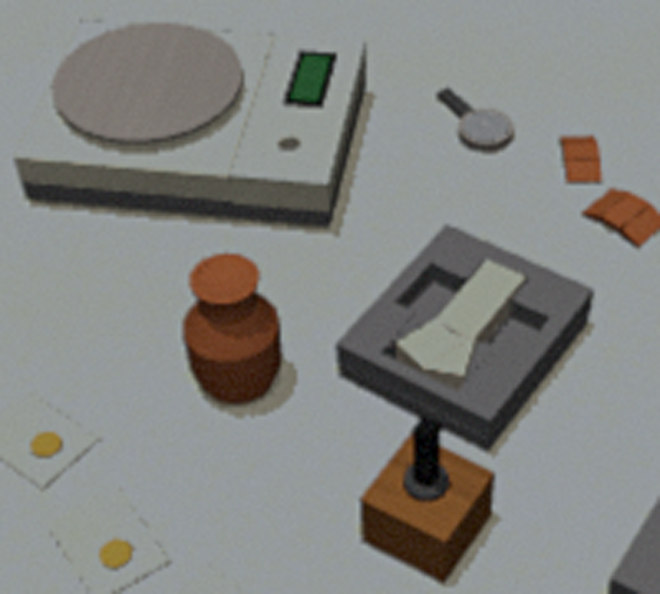

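```bash
cat > m.py <<'E'
from h import *
T=shot('top');S=shot('scene')
def cr(c,k,x,y):
    return ((230+x/3.4,155+y/3.4) if k=='t' else (170+x/3.3,110+y/3.3))
R=lambda c,k,x,y,z: ray(c,*cr(c,k,x,y),z)[:2].round(4)
print('handle top',R(T,'t',76,60,.111),R(S,'s',428,422,.111))
print('collar',R(T,'t',78,74,.056),R(S,'s',427,480,.056))
print('button',R(T,'t',471,241,.055),R(S,'s',289,144,.055))
def mask(c,box,f):
    h=cv2.cvtColor(c['color'],cv2.COLOR_BGR2HSV).astype(int);m=np.zeros(h.shape[:2],np.uint8)
    x0,y0,x1,y1=box;m[y0:y1,x0:x1]=(f(h)[y0:y1,x0:x1])*255
    return max(cv2.findContours(m,cv2.RETR_EXTERNAL,cv2.CHAIN_APPROX_NONE)[0],key=cv2.contourArea)
def toplane(c,k,z): return np.array([ray(c,u,v,z)[:2] for u,v in k[:,0]],np.float32)
# pan : brownish (warm hue) vs bluish white
pf=lambda h:(h[...,0]<40)&(h[...,2]>90)&(h[...,1]>12)&(h[...,1]<90)
for c,b in((T,(380,170,455,245)),(S,(180,112,250,158))):
    k=mask(c,b,pf);p=toplane(c,k,.07);print('pan',cv2.minEnclosingCircle(p),p.mean(0),cv2.fitEllipse(p))
of=lambda h:((h[...,0]<20)&(h[...,1]>100)&(h[...,2]>85))
k=mask(T,(235,160,270,200),of);print('stand',cv2.minAreaRect(toplane(T,k,.05)))
k=mask(S,(275,235,325,290),of);print('standS',cv2.minAreaRect(toplane(S,k,.05)))
gf=lambda h:(h[...,2]<125)|((h[...,1]>15)&(h[...,0]<60))
k=mask(T,(258,188,322,258),gf);r=cv2.minAreaRect(toplane(T,k,.038));print('mould',r)
k=mask(T,(268,195,305,248),lambda h:(h[...,2]>145));p=toplane(T,k,.042);r=cv2.minAreaRect(p);print('axe',r,p.mean(0))
q=np.array([R(T,'t',*a,.038) for a in((102,168),(248,127),(297,298),(148,341))]);print('mouldcorners',q.mean(0),q[1]-q[2],q[0]-q[3],q[0]-q[1])
q=np.array([R(S,'s',*a,.038) for a in((447,227),(592,292),(490,418),(338,347))]);print('mouldS',q.mean(0),q)
q=np.array([R(T,'t',*a,.042) for a in((149,180),(216,156),(235,291),(197,301))]);print('axe blade/butt',q[:2].mean(0),q[2:].mean(0))
q=np.array([R(S,'s',*a,.042) for a in((397,347),(465,376),(524,278),(487,261))]);print('axeS',q[:2].mean(0),q[2:].mean(0))
q=np.array([R(T,'t',*a,.05) for a in((33,52),(103,34),(125,105),(55,125))]);print('standcorn',q.mean(0),q)
q=np.array([R(S,'s',*a,.05) for a in((420,440),(493,474),(441,536),(363,502))]);print('standS',q.mean(0),q)
E
python3 m.py
```

```text
handle top [0.6535 0.1775] [0.6483 0.1834]
collar [0.6533 0.1799] [0.6511 0.1863]
button [ 0.5096 -0.1442] [ 0.5097 -0.1365]
pan ((0.5553990006446838, -0.2708536982536316), 0.08215738832950592) [ 0.55504286 -0.27201414] ((0.5560058355331421, -0.27181655168533325), (0.1542566567659378, 0.1599353551864624), 23.078927993774414)
pan ((0.5598685145378113, -0.26049402356147766), 0.08758243173360825) [ 0.57404953 -0.2403309 ] ((0.5580013990402222, -0.26348236203193665), (0.1567084938287735, 0.1663094162940979), 161.40008544921875)
stand ((0.6518312692642212, 0.18228569626808167), (0.06205541267991066, 0.06264109164476395), 16.40610694885254)
standS ((0.650905430316925, 0.18567083775997162), (0.06276783347129822, 0.06311161816120148), 17.543167114257812)
mould ((0.519932210445404, 0.08046617358922958), (0.15417630970478058, 0.13664363324642181), 15.355273246765137)
axe ((0.5243794322013855, 0.08682973682880402), (0.11241958290338516, 0.04805491492152214), 10.230478286743164) [0.52665097 0.08251808]
mouldcorners [0.5204   0.080175] [0.1447 0.0387] [0.1455 0.0378] [-0.0337  0.1234]
mouldS [0.522375 0.088   ] [[0.4681 0.0076]
 [0.4354 0.1307]
 [0.5748 0.1666]
 [0.6112 0.0471]]
axe blade/butt [0.57485 0.0931 ] [0.4672  0.06635]
axeS [0.573   0.10405] [0.46965 0.07375]
standcorn [0.65035 0.17945] [[0.6739 0.2183]
 [0.6887 0.1591]
 [0.6276 0.1408]
 [0.6112 0.1996]]
standS [0.6509   0.188375] [[0.6297 0.1557]
 [0.6127 0.2081]
 [0.6706 0.221 ]
 [0.6906 0.1687]]
```

>>> jog_arm(steps=[1,0,0,0,-0.9,1,0,0,0,-0.9,1,0,0,0,-0.9,1,0,0,0,-0.9,1,0,0,0,-0.9,1,0,0,0,-0.9,1,0,0,0,-0.9,1,0,0,0,-0.9,1,-0.5,-1,0,0,1,-0.5,-1,0,0,1,-0.5,-1,0,0,1,-0.5,-1,0,0,1,-0.5,-1,0,0,1,-0.5,-1,0,0,1,-0.5,-1,0,0,1,-0.5,-1,0,0,1,-0.5,-1,0,0,1,-0.5,-1,0,0,1,-0.5,-1,0,0,1,-0.5,-1,0,0], force=60)

```text
t: 1.87
eef_pos: [0.4638, 0.3624, 0.2312]
tool_rot: [0.454, -3.108, 0.0]
contact_force: [-0.1, 0.9, 0.8]
opening: 0.0854
grip_force: 0.0
```

```bash
cat > go.py <<'E'
import sys
from h import *
from scipy.spatial.transform import Rotation as Ro
def go(x,y,z,yaw):
    o=get_obs();R=Ro.from_rotvec(o['tool_rot']).as_matrix();p=np.array(o['eef_pos'])
    cy=np.degrees(np.arctan2(R[1,1],R[0,1]));d=(np.array([x,y,z])-p)@R/.02
    print('t',round(float(o['t']),2),'pos',p.round(4),'yaw',cy.round(2),'tilt',np.degrees(np.arccos(-R[2,2])).round(2),'units xyz',d.round(2),'turn',round((cy-yaw)/6,3),'F',np.round(o['contact_force'],1),'open',o['opening'])
if __name__=='__main__': go(*map(float,sys.argv[1:5]))
E
python3 go.py .652 .183 .15 106.6
```

```text
t 1.87 pos [0.4638 0.3624 0.2312] yaw 106.63 tilt 0.01 units xyz [ -6.45 -11.29   4.06] turn 0.005 F [-0.1  0.9  0.8] open 0.08541862078141808
```

>>> jog_arm(steps=[1,-0.6,-1,0.3,0,1,-0.6,-1,0.3,0,1,-0.6,-1,0.3,0,1,-0.6,-1,0.3,0,1,-0.6,-1,0.3,0,1,-0.6,-1,0.3,0,1,-0.6,-1,0.3,0,1,-0.6,-1,0.3,0,1,-0.6,-1,0.3,0,1,-0.6,-1,0.3,0,1,-0.4,-1,0.3,0,1,0,-0.3,0.5,0,1,0,0,0,0])

```text
t: 2.95
eef_pos: [0.6499, 0.1816, 0.1529]
tool_rot: [0.451, -3.106, 0.001]
contact_force: [-0.5, -0.4, -1.0]
opening: 0.0857
grip_force: 0.0
```

```bash
python3 go.py .652 .183 .074 106.6; python3 - <<'E'
from h import *
S=shot('scene');u,v=proj(S,get_obs()['eef_pos']);print(u,v)
im=S['color'];cv2.imwrite('pics/s1.png',cv2.resize(im[140:300,220:380],None,fx=3.6,fy=3.6,interpolation=cv2.INTER_CUBIC))
E
```

```text
t 2.95 pos [0.6499 0.1816 0.1529] yaw 106.51 tilt 0.19 units xyz [-0.14  0.04  3.94] turn -0.014 F [-0.5 -0.4 -1. ] open 0.08566684711959668
299.2148176603766 224.44003113853196
```

View pics/s1.png

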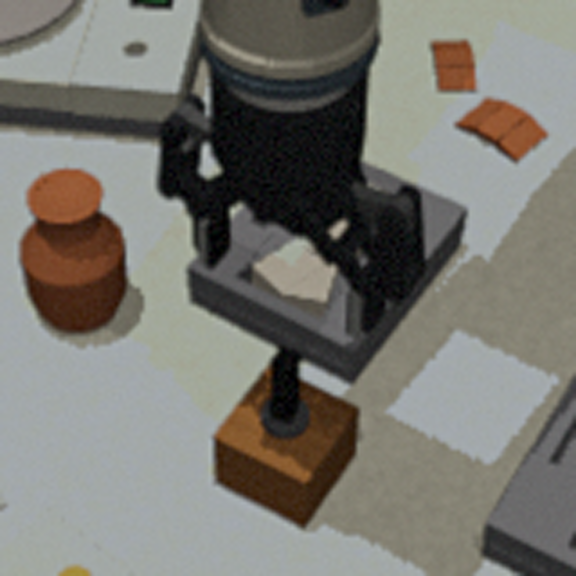

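Scene crop: open fingertips at about (215,260) and (370,325), centred over the stylus handle (287,365), aligned with the stand. I'll descend and grip.

>>> jog_arm(steps=[1,-0.1,0,0.6,0,1,0,0,0.6,0,1,0,0,0.6,0,1,0,0,0.6,0,1,0,0,0.6,0,1,0,0,0.6,0,1,0,0,0.3,0,1,0,0,0,0,-1,0,0,0,0,-1,0,0,0,0,-1,0,0,0,0,-1,0,0,0,0,-1,0,0,0,0,-1,0,0,0,0,-1,0,0,0,0,-1,0,0,0,0])

```text
t: 4.33
eef_pos: [0.6525, 0.184, 0.0774]
tool_rot: [-0.454, 3.108, 0.0]
contact_force: [-0.6, 0.3, 1.2]
opening: 0.0131
grip_force: 59.4
```

```bash
python3 go.py .652 .183 .2 106.6; python3 - <<'E'
from h import *
S=shot('scene')
im=S['color'];cv2.imwrite('pics/s2.png',cv2.resize(im[180:300,240:360],None,fx=4.5,fy=4.5,interpolation=cv2.INTER_CUBIC))
E
```

```text
t 4.33 pos [0.6525 0.184  0.0774] yaw 106.63 tilt 0.01 units xyz [ 0.04 -0.04 -6.13] turn 0.004 F [-0.6  0.3  1.2] open 0.013076297811523897
```

View pics/s2.png

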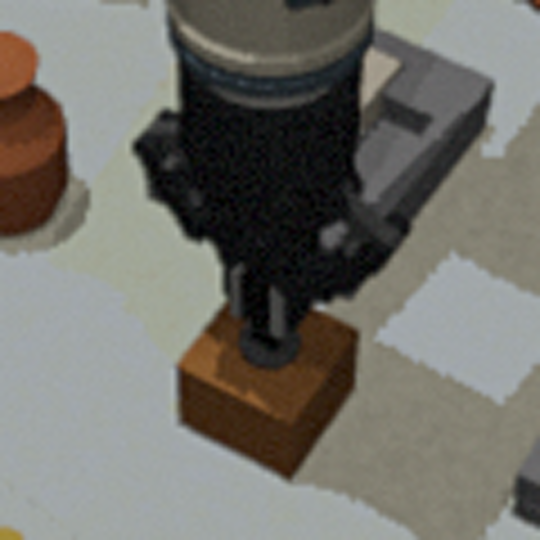

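The grip is firm (13 mm opening, collar at crop (270,350) still seated). Next: lift and carry to the button.

>>> jog_arm(steps=[-1,0,0,-0.3,0,-1,0,0,-0.7,0,-1,0,0,-0.9,0,-1,0,0,-0.9,0,-1,0,0,-0.9,0,-1,0,0,-0.9,0,-1,0,0,-0.8,0,-1,0.4,-0.5,-0.6,0,-1,0.8,-1,0,0,-1,0.8,-1,0,0,-1,0.8,-1,0,0,-1,0.8,-1,0,0,-1,0.8,-1,0,0,-1,0.8,-1,0,0,-1,0.8,-1,0,0,-1,0.8,-1,0,0,-1,0.8,-1,0,0,-1,0.8,-1,0,0,-1,0.8,-1,0,0,-1,0.8,-1,0,0])

```text
t: 6.05
eef_pos: [0.5311, -0.1143, 0.198]
tool_rot: [-0.454, 3.108, -0.001]
contact_force: [-0.1, 0.0, -0.2]
opening: 0.0129
grip_force: 59.4
```

```bash
python3 go.py .5105 -.14 .142 106.6
```

```text
t 6.05 pos [ 0.5311 -0.1143  0.198 ] yaw 106.63 tilt 0.02 units xyz [ 1.35 -0.93  2.8 ] turn 0.004 F [-0.1  0.  -0.2] open 0.012908361990589623
```

>>> jog_arm(steps=[-1,0.7,-0.5,0.2,0,-1,0.5,-0.3,0.6,0,-1,0.1,-0.1,0.7,0,-1,0,0,0.7,0,-1,0,0,0.5,0,-1,0,0,0,0,-1,0,0,0,0])

```text
t: 6.63
eef_pos: [0.5122, -0.1375, 0.1434]
tool_rot: [0.454, -3.108, -0.0]
contact_force: [0.1, -0.6, 0.1]
opening: 0.0133
grip_force: 59.4
```

```bash
python3 go.py .5105 -.14 .132 106.6; python3 - <<'E'
from h import *
S=shot('scene');T=shot('top')
p=np.array(get_obs()['eef_pos']);print('exp tip px',proj(S,p-[0,0,.0724]), 'mouth',[proj(S,[.5105,-.14,.055])])
print('crop coords', (proj(S,p-[0,0,.0724])-[220,115])*5,(proj(S,[.5105,-.14,.055])-[220,115])*5)
a=cv2.resize(S['color'][115:195,220:300],None,fx=5,fy=5,interpolation=cv2.INTER_CUBIC)
b=cv2.resize(T['color'][185:265,330:410],None,fx=5,fy=5,interpolation=cv2.INTER_CUBIC)
cv2.imwrite('pics/s3.png',np.hstack([a,b]))
E
```

```text
t 6.63 pos [ 0.5122 -0.1375  0.1434] yaw 106.63 tilt 0.05 units xyz [ 0.12 -0.09  0.57] turn 0.004 F [ 0.1 -0.6  0.1] open 0.013283374954586714
exp tip px [255.94276065 149.13442461] mouth [array([256.52889603, 153.12168168])]
crop coords [179.71380327 170.67212304] [182.64448017 190.60840838]
```

View pics/s3.png

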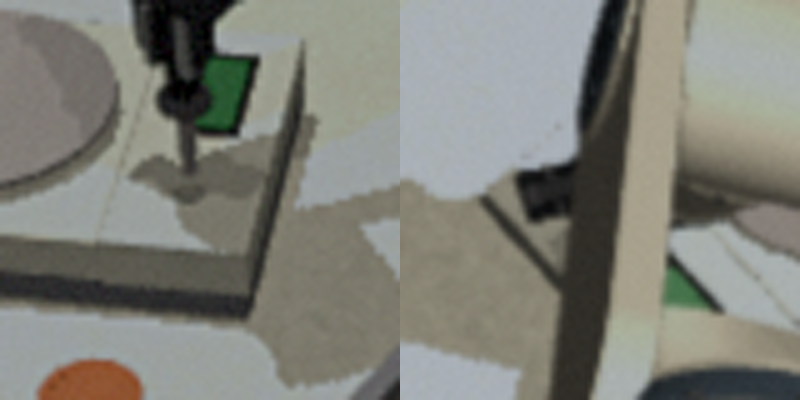

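The tip at crop (190,170) sits about 4 mm to the +y side of the hole (187,191). I'll correct and lower into the hole.

>>> jog_arm(steps=[-1,0.1,-0.17,0,0,-1,0,0,0.3,0,-1,0,0,0.3,0,-1,0,0,0.3,0,-1,0,0,0.3,0,-1,0,0,0,0,-1,0,0,0,0])

```text
t: 7.32
eef_pos: [0.5113, -0.1411, 0.1186]
tool_rot: [0.454, -3.107, -0.001]
contact_force: [0.3, 0.6, -0.3]
opening: 0.0133
grip_force: 59.4
```

>>> jog_arm(steps=[-1,0,0,0.1,0,-1,0,0,0.1,0,-1,0,0,0.1,0,-1,0,0,0.05,0,-1,0,0,0,0,-1,0,0,0,0])

```text
t: 7.82
eef_pos: [0.5119, -0.1413, 0.1125]
tool_rot: [-0.454, 3.108, -0.0]
contact_force: [-0.3, 0.0, 2.2]
opening: 0.0133
grip_force: 59.8
```

>>> jog_arm(steps=[-1,0,0,0.05,0,-1,0,0,0.05,0,-1,0,0,0.05,0,-1,0,0,0,0,-1,0,0,0,0])

```text
t: 8.23
eef_pos: [0.5124, -0.1414, 0.1108]
tool_rot: [-0.454, 3.107, -0.001]
contact_force: [-3.7, 1.1, 19.7]
opening: 0.0134
grip_force: 62.4
```

>>> jog_arm(steps=[-1,0,0,-0.2,0,-1,0,0,-0.5,0,-1,0,0,-0.9,0,-1,0,0,-0.9,0,-1,0,0,-0.9,0,-1,-0.2,0.2,-0.9,0,-1,-0.6,0.7,-0.2,0,-1,-0.8,1,0,0,-1,-0.8,1,0,0,-1,-0.8,1,0,0,-1,-0.8,1,0,0,-1,-0.8,1,0,0,-1,-0.8,1,0,0,-1,-0.8,1,0,0,-1,-0.8,1,0,0,-1,-0.8,1,0,0,-1,-0.8,1,0,0,-1,-0.8,1,0,0,-1,-0.8,0.8,0,0,-1,0,0,0,0])

```text
t: 9.9
eef_pos: [0.6395, 0.1651, 0.1993]
tool_rot: [-0.457, 3.107, 0.002]
contact_force: [-0.1, -0.7, -1.0]
opening: 0.0133
grip_force: 59.6
```

```bash
python3 go.py .6525 .184 .135 106.6
```

```text
t 9.9 pos [0.6395 0.1651 0.1993] yaw 106.75 tilt 0.09 units xyz [-0.89  0.71  3.22] turn 0.025 F [-0.1 -0.7 -1. ] open 0.013341548753078358
```

>>> jog_arm(steps=[-1,-0.5,0.4,0.3,0,-1,-0.35,0.25,0.6,0,-1,0,0,0.6,0,-1,0,0,0.6,0,-1,0,0,0.5,0,-1,0,0,0.3,0,-1,0,0,0,0,-1,0,0,0,0])

```text
t: 10.57
eef_pos: [0.6506, 0.1784, 0.1408]
tool_rot: [0.453, -3.108, 0.0]
contact_force: [0.7, 0.3, 0.1]
opening: 0.013
grip_force: 59.6
```

```bash
python3 go.py .6525 .184 .078 106.6; python3 - <<'E'
from h import *
S=shot('scene')
p=np.array(get_obs()['eef_pos']);o=np.array([260,190])
print((proj(S,p-[0,0,.0724])-o)*6,(proj(S,[.6525,.184,.05])-o)*6)
cv2.imwrite('pics/s4.png',cv2.resize(S['color'][190:290,260:340],None,fx=6,fy=6,interpolation=cv2.INTER_CUBIC))
E
```

```text
t 10.57 pos [0.6506 0.1784 0.1408] yaw 106.6 tilt 0.06 units xyz [-0.17  0.24  3.14] turn -0.0 F [0.7 0.3 0.1] open 0.01301543212147769
[222.37147846 357.37168243] [229.07710919 400.87449231]
```

View pics/s4.png

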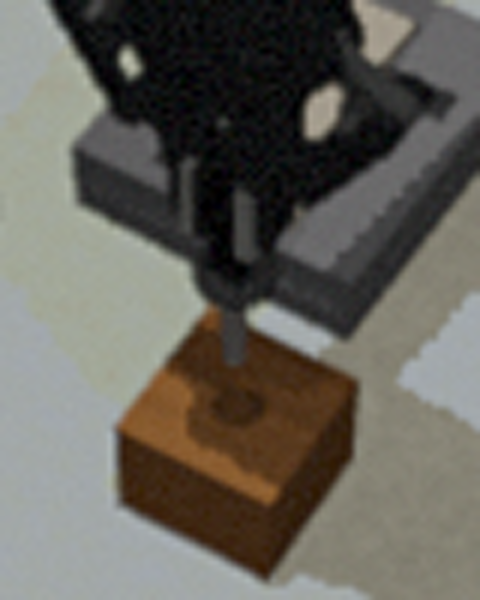

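Crop shows the tip at (233,362) and the hole at (238,407). After the residual correction they match, so I'll insert and release.

>>> jog_arm(steps=[-1,-0.17,0.24,0,0,-1,0,0,0.3,0,-1,0,0,0.4,0,-1,0,0,0.5,0,-1,0,0,0.5,0,-1,0,0,0.5,0,-1,0,0,0.4,0,-1,0,0,0.3,0,-1,0,0,0.2,0,-1,0,0,0,0,-1,0,0,0,0])

```text
t: 11.53
eef_pos: [0.6528, 0.1845, 0.0792]
tool_rot: [0.454, -3.108, 0.0]
contact_force: [0.2, 0.1, -0.7]
opening: 0.0128
grip_force: 59.6
```

>>> jog_arm(steps=[-1,0,0,0.08,0,-1,0,0,0,0,1,0,0,0,0,1,0,0,0,0,1,0,0,0,0,1,0,0,0,0,1,0,0,0,0,1,0,0,-0.3,0,1,0,0,-0.6,0,1,0,0,-0.9,0,1,0,0,-0.9,0,1,0,0,-0.9,0,1,0,0,-0.9,0,1,0,0,-0.9,0,1,0,0,0,0])

```text
t: 12.78
eef_pos: [0.655, 0.1851, 0.1911]
tool_rot: [-0.453, 3.102, 0.001]
contact_force: [-0.1, 0.2, 1.6]
opening: 0.0854
grip_force: 0.0
```

```bash
python3 - <<'E'
from h import *
S=shot('scene')
# handle top & collar vs original, dark-pixel check
h=cv2.cvtColor(S['color'],cv2.COLOR_BGR2GRAY);o=cv2.imread('pics/scene0.png',0)
for n,i in(('now',h),('orig',o)):
    m=(i[240:268,290:312]<45);ys,xs=np.nonzero(m);print(n,m.sum(),xs.mean()+290,ys.mean()+240,ys.min()+240,ys.max()+240)
# axe geometry
E
python3 - <<'E'
import numpy as np
exec(open('go.py').read().split("if __name__")[0])
# mould centre: mean of both views, half-pixel-corrected ; grip at x=-9mm
c=np.array([.5215,.0845]);a=np.radians(15.0)
g=c-.009*np.array([np.cos(a),np.sin(a)]);print(g);go(g[0],g[1],.1,105.)
E
```

```text
now 227 300.3788546255507 251.07488986784142 240 267
orig 173 299.9364161849711 249.4450867052023 240 267
[0.51280667 0.08217063]
t 12.83 pos [0.6543 0.1849 0.1889] yaw 106.63 tilt 0.29 units xyz [ 8.27 -2.9   4.41] turn 0.271 F [-0.2  0.4  0.5] open 0.08574002158302144
```

>>> jog_arm(steps=[0.25,0.5,-0.2,0,0.255,0.25,0.9,-0.3,0,0,0.25,0.9,-0.3,0,0,0.25,0.9,-0.3,0,0,0.25,0.9,-0.3,0.5,0,0.25,0.9,-0.3,0.7,0,0.25,0.9,-0.3,0.7,0,0.25,0.9,-0.3,0.7,0,0.25,0.9,-0.3,0.7,0,0.25,0.4,-0.3,0.7,0,0.25,0,0,0,0,0.25,0,0,0,0])

```text
t: 13.83
eef_pos: [0.5102, 0.0855, 0.1048]
tool_rot: [0.41, -3.112, 0.0]
contact_force: [0.6, 0.1, 0.2]
opening: 0.0533
grip_force: 0.0
```

```bash
python3 go.py .5133 .0822 .055 105.1; python3 - <<'E'
from h import *
S=shot('scene');o=np.array([260,160])
q=lambda p:((proj(S,p)-o)*5).round(0)
print(q([.5133,.0822,.042]),q(get_obs()['eef_pos']))
cv2.imwrite('pics/s5.png',cv2.resize(S['color'][160:270,250:370],None,fx=5,fy=5,interpolation=cv2.INTER_CUBIC))
E
```

```text
t 13.83 pos [0.5102 0.0855 0.1048] yaw 105.0 tilt 0.16 units xyz [-0.11 -0.2   2.49] turn -0.017 F [0.6 0.1 0.2] open 0.05329040922317774
[263. 210.] [276. 118.]
```

View pics/s5.png

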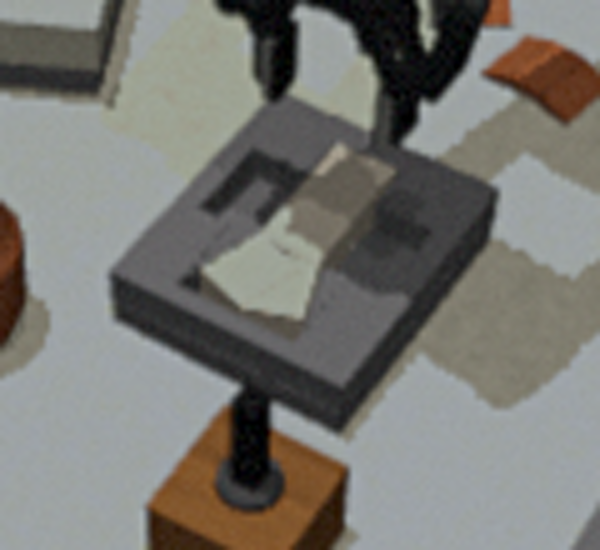

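Crop: fingertips at (275,100) and (395,140). The shaft midline passes (322,215), between the pockets at (231,180) and (413,245), matching the computed grip point. Descending into the pockets.

>>> jog_arm(steps=[0.25,-0.11,-0.2,0.4,0,0.25,0,0,0.6,0,0.25,0,0,0.6,0,0.25,0,0,0.6,0,0.25,0,0,0.5,0,0.25,0,0,0.4,0,0.25,0,0,0.4,0,0.25,0,0,0.3,0,0.25,0,0,0,0,0.25,0,0,0,0])

```text
t: 14.72
eef_pos: [0.5148, 0.0828, 0.0295]
tool_rot: [0.413, -3.114, 0.0]
contact_force: [0.6, 0.4, -1.1]
opening: 0.0532
grip_force: 0.0
```

>>> jog_arm(steps=[0.25,0,0,0.2,0,0.25,0,0,0.2,0,0.25,0,0,0,0,0,0,0,0,0,-0.1,0,0,0,0,-0.2,0,0,0,0,-1,0,0,0,0,-1,0,0,0,0,-1,0,0,0,0,-1,0,0,0,0,-1,0,0,0,0], force=50)

```text
t: 15.63
eef_pos: [0.515, 0.0827, 0.0221]
tool_rot: [-0.413, 3.114, -0.0]
contact_force: [-0.8, -1.6, 4.7]
opening: 0.0331
grip_force: 50.3
```

>>> jog_arm(steps=[-1,0,0,-0.1,0,-1,0,0,-0.2,0,-1,0,0,-0.3,0,-1,0,0,-0.4,0,-1,0,0,-0.5,0,-1,0,0,-0.6,0,-1,0,0,-0.8,0,-1,0,0,-0.9,0,-1,0,0,-0.9,0,-1,0,0,-0.9,0,-1,0,0,-0.8,0,-1,0,0,-0.4,0,-1,0,0,0,0,-1,0,0,0,0])

```text
t: 16.8
eef_pos: [0.5148, 0.0828, 0.158]
tool_rot: [-0.413, 3.113, 0.0]
contact_force: [0.2, -0.4, -2.6]
opening: 0.0329
grip_force: 49.8
```

```bash
python3 go.py .550 -.271 .16 105
```

```text
t 16.8 pos [0.5148 0.0828 0.158 ] yaw 105.1 tilt 0.05 units xyz [  2.91 -17.54  -0.1 ] turn 0.017 F [ 0.2 -0.4 -2.6] open 0.03294087966418545
```

>>> jog_arm(steps=[-1,0.1,-0.4,0,0,-1,0.1,-0.7,0,0,-1,0.2,-1,0,0,-1,0.2,-1,0,0,-1,0.2,-1,0,0,-1,0.2,-1,0,0,-1,0.2,-1,0,0,-1,0.2,-1,0,0,-1,0.2,-1,0,0,-1,0.2,-1,0,0,-1,0.2,-1,0,0,-1,0.2,-1,0,0,-1,0.2,-1,0,0,-1,0.2,-1,0,0,-1,0.2,-1,0,0,-1,0.1,-1,0,0,-1,0.1,-1,0,0,-1,0.1,-0.9,0,0,-1,0,-0.5,0,0,-1,0,0,0,0])

```text
t: 18.47
eef_pos: [0.5457, -0.2731, 0.1565]
tool_rot: [0.41, -3.114, -0.0]
contact_force: [-0.8, 0.5, -0.8]
opening: 0.0332
grip_force: 49.9
```

```bash
python3 go.py .550 -.271 .0741 105
```

```text
t 18.47 pos [ 0.5457 -0.2731  0.1565] yaw 105.0 tilt 0.06 units xyz [-0.24  0.05  4.12] turn -0.001 F [-0.8  0.5 -0.8] open 0.03324883970049683
```

Lowering to about 5 mm above the pan, then slowly.

>>> jog_arm(steps=[-1,-0.2,0,0.3,0,-1,0,0,0.5,0,-1,0,0,0.6,0,-1,0,0,0.6,0,-1,0,0,0.6,0,-1,0,0,0.5,0,-1,0,0,0.4,0,-1,0,0,0.3,0,-1,0,0,0,0,-1,0,0,0,0])

```text
t: 19.3
eef_pos: [0.5499, -0.2702, 0.0815]
tool_rot: [0.413, -3.114, -0.0]
contact_force: [-0.1, 0.3, -1.3]
opening: 0.0331
grip_force: 49.9
```

>>> jog_arm(steps=[-1,0,0,0.1,0,-1,0,0,0.1,0,-1,0,0,0.08,0,-1,0,0,0.05,0,-1,0,0,0,0,-1,0,0,0,0])

```text
t: 19.8
eef_pos: [0.55, -0.2703, 0.0752]
tool_rot: [-0.413, 3.114, -0.0]
contact_force: [-0.5, 0.2, -1.0]
opening: 0.033
grip_force: 49.9
```

>>> jog_arm(steps=[-1,0,0,0.05,0,-1,0,0,0.03,0,-1,0,0,0,0])

```text
t: 20.05
eef_pos: [0.5501, -0.2703, 0.0741]
tool_rot: [-0.413, 3.114, -0.0]
contact_force: [-1.6, 0.6, 4.6]
opening: 0.0328
grip_force: 50.6
```

>>> jog_arm(steps=[-0.15,0,0,0,0,-0.1,0,0,0,0,0,0,0,0,0,0.2,0,0,0,0,0.4,0,0,0,0,0.4,0,0,0,0,0.4,0,0,-0.2,0,0.4,0,0,-0.5,0,0.4,0,0,-0.8,0,0.4,0,0,-1,0,0.4,0,0,-1,0,0.4,0,0,-1,0,0.4,0,0,-1,0,0.4,0,0,-1,0,0.4,0,0,0,0,0.4,0,0,0,0], force=20)

```text
t: 21.38
eef_pos: [0.5507, -0.2706, 0.2054]
tool_rot: [-0.412, 3.112, -0.003]
contact_force: [-0.2, -0.1, -0.2]
opening: 0.06
grip_force: 0.0
```

```bash
python3 - <<'E'
from h import *
S=shot('scene','s6full.png');print(proj(S,[.558,-.269,.07])-[150,80],proj(S,[.558,-.269,.094])-[150,80],get_obs()['contact_force'])
cv2.imwrite('pics/s6.png',cv2.resize(S['color'][80:300,150:420],None,fx=2.7,fy=2.7,interpolation=cv2.INTER_CUBIC))
E
```

```text
[63.78197909 53.86348746] [62.55270451 46.78698948] [-0.7465727   0.00845004  0.28682081]
```

View pics/s6.png

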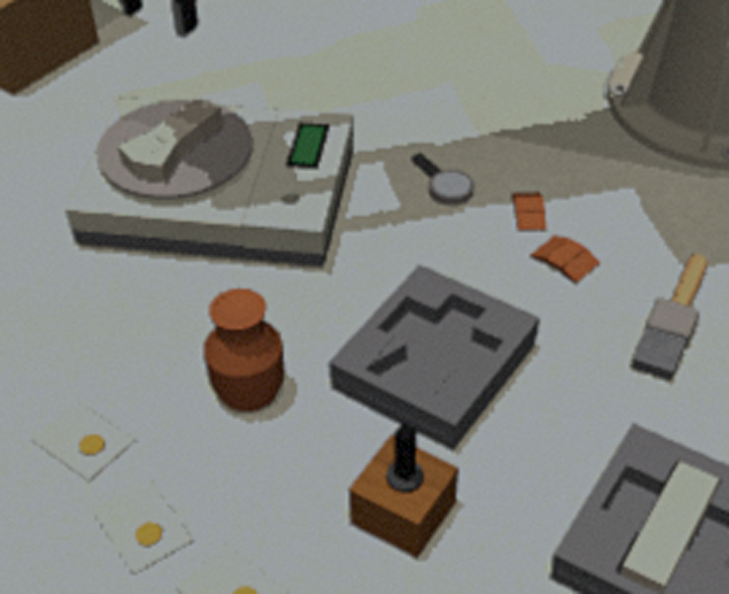

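The picture shows the axe flat and centred on the pan (170,140), the stylus seated in its stand (405,470), and the jar (245,350) and bar (670,520) undisturbed. Handing in.

```bash
python3 -c "from workcell import job_done;print(job_done())"
```

```text
the job is handed in; nothing more can be done
None
```

I pressed the zero button with the stylus, returned the stylus to its stand and laid the axe cast on the pan, flat and near its middle; the bar and jar look unmoved in the last picture, and the job is handed in (about 21 s used, verdict not shown).

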